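Open a spring-latched desiccator canister and lay its lid on the clean mat

TASK

Open the desiccator canister: press its pedal down to the stop without forcing it and let it up again, so that the lid springs up at the front. Then take the lid by its knob, draw it towards the pedal until its tongue is out of the catch at the back, lift it off and lay it gently, knob up, in the middle of the grey mat. Do not tip, lift or shift the canister, and leave the other things alone.

Things in the scene. Friction and masses are not known exactly. Their poses are not given: they have to be found in the camera images.
- canister: Round white desiccator canister, 124 mm in diameter, rim 80 mm above the bench, 1.4 kg, loose on rubber feet, weighing bottles inside. Origin: centre of its underside. -x points forward to the pedal, +x to the catch at the back, z up. A foot plate 110 mm wide, 9 mm high reaches 138 mm forward under the pedal.
- catch (a point): Steel catch behind the rim, 60 mm wide, top 94.5 mm above the bench. This point is the front edge of its roof (69 mm behind the canister's axis), at the roof's underside, 89.5 mm up. The roof lies over the lid's tongue: lifted straight up, the tongue takes the canister along. Axes as the canister's.
- pedal (a joint): Pedal angle (rad): 0 at rest (latched), 0.26 at its stop, 12 mm lower at the tread; springs back. 4 N at the tread starts it, 8 N takes it to the stop. One bent lever on a cross pin (73 mm forward, 38 mm up): tread forward, arm up the front with a 22 mm wide nose (top 93 mm up) over the lid's edge. Pressing swings the nose forward off the lid; released, it stands under the sprung-up lid.
- pedal_pad (a point): Middle of the top of the pedal's black rubber tread, 38 mm wide and 28 mm deep; 45 mm above the bench at rest, 119 mm forward (-x) of the canister's axis. Axes as the canister's, turning with the pedal.
- lid: Bare metal lid, low domed disc 132 mm in diameter, 6 mm thick at its edge, 14.5 mm at the middle, about 0.26 kg. Origin: centre of its flat underside; z up through the knob, +x to the tongue. Closed, it lies level on the rim. Unlatched, spring plungers raise its front edge about 20 mm: it leans back 0.17 rad, tongue still in the catch. Axes match the canister's at the start.
- tongue (a point): End of the lid's tongue, a flat bar 40 mm wide and 5 mm thick that reaches 15 mm beyond the disc's back edge, 81 mm from the lid's middle, under the roof of the catch. The lid drawn 15 to 20 mm along its own -x has it out of the catch. Axes as the lid's.
- knob (a point): Middle of the lid's black oblong knob, 48 mm long (lid's x), 28 mm wide (lid's y, the way to grip it), 25 mm high, on a short stem: 39.5 mm above the lid's underside; the knob's underside is 12 mm clear of the dome. Axes as the lid's.
- mat: Thin square grey silicone mat, 190 x 190 x 4 mm, fixed flat on the bench. Origin: centre of its underside, on the bench.
- tape: Bystander: roll of tape lying flat, 76 mm in diameter, 24 mm high. Origin: centre of its underside.
- marker: Bystander: marker pen lying on the bench, 134 mm long, 18 mm thick. Origin: underside, centre; lies along its y.
- calculator: Bystander: pocket calculator, 120 x 68 x 16 mm. Origin: centre of its underside.
- notes: Bystander: dark notebook, 108 x 156 x 15 mm. Origin: centre of its underside.

How it is judged:
By the outcome, as a careful person would: the job done as asked, in the order asked, and still so for the second after the job is handed in, with the robot touching nothing.
It also fails if it takes over 50 s, if anything falls off the work surface, if the arm or the gripper's body presses on something with over 40 N, if the wrist force passes 120 N, or if a joint passes its speed limit or range.

ROBOT

A 6-joint arm with a two-finger parallel gripper is mounted at the origin on a cart in front of the work surface, level with it; the furniture and walls round the work are solid. World frame = base frame: x ahead of the robot, y to its left, z up, the work surface at z = 0. Lengths are in m, angles in rad, forces in N, time in s.
With the tool pointing down it reaches from about 0.225 to 0.725 m from the base axis. Payload 3.1 kg.
Tool frame: the origin (TCP) lies midway between the tips of the shut fingers; the grasp point (between the pads) lies 19 mm behind it; z points along the fingers, y is the line along which they close (so a half turn about z gives the same grasp; the last joint's range is limited). The gripper opens to 85 mm and grips with 20 to 120 N. Pads are 22 mm wide; open, the fingers measure 114 mm over their backs; the gripper's body (76 mm by 85 mm) begins 54 mm behind the grasp point. The pads swing forward as they close: fully open they stand 13 mm farther back than shut.
Start: joints at [-1.386, 0.048, 0.099, 1.622, 0, 1.443], TCP at [0.162, -0.5, 0.231] pointing down, gripper open.
Joint ranges: [-2.91, 2.91], [-0.99, 1.94], [-1.21, 1.42], [-2.12, 2.29], [-1.49, 1.47], [-3.14, 3.14]. Speed limits (rad/s): [2.79, 2.79, 3.14, 3.14, 3.14, 3.14].

INTERFACE

Orientations are given as a unit quaternion [x, y, z, w].
In Python, from plant import arm gives the robot as it stands. The module is installed in compiled form; this text tells all that it offers.
- The arm moves only by the tool jog_arm, never from a script. Its argument "deltas" is a list of rows, each a list of 3 entries, a list of its own where there are three numbers: the shift along the tool's x, y, z in m, then the turn about the tool's z in rad, then the opening, from 0 (shut) to 1 (fully open). In form: [[[tx, ty, tz], turn, gripper], ...]. A call has 1 to 10 rows; each row is the pose to reach, as a shift and turn from the pose commanded when the call began, along the tool's axes at that moment; what a row does not reach only later rows make up. A row lasts 1/8 s, in which the tool goes at most 62.5 mm and 10.7 degrees, less where a joint would pass 70% of its speed; a pose out of reach is approached as far as the arm can. A call with a gripper value outside its range is refused whole. The fingers move at their own pace and stop on an object; "grip_force" is the grip in N (left out, the last holds). Time passes only in rows, so rows that repeat a pose let the fingers close. It gives the time, the measured TCP pose, the force, the opening and the grip force at its end, in the units of the state.
- arm.get_obs(): the state, without advancing time (a new reading comes with each control period).
- arm.get_image(name): name is "scene" or "top" or "wrist"; returns the picture (480x640x3 uint8, blue, green, red); there is no depth.
- arm.camera_info(name): a dict with "camera_matrix" (3x3 intrinsics, pixels), "rvec" (rotation vector, rad) and "tvec" (3), from world to camera coordinates, as OpenCV has them. Camera axes: x right, y down, z forward; pixel columns grow to the right and rows downward; lengths in m; the calibration is good to about 2 mm. A picture is of the moment at which its call begins: read the wrist's pose just before it. camera_info takes no time and is no camera call; for the wrist camera it gives the pose at the moment of the call.
- arm.close_job(): hands the job in; it is judged then, once.
The state is a dict: "time": time; "joint_pos": joint angles; "joint_velocities": joint speeds; "effort": joint torques, N m; "tcp_pos": TCP position; "eef_rot": TCP orientation; "ft_force": force on the tool from outside, world axes, zero at the start; "moment": the same for the moment, N m; "grip_width": opening from 0.0 (shut) to 1.0 (fully open); "gripper_force": force on a finger pad.
Only numpy, scipy, OpenCV 4.12 (cv2) and the standard library are available. Lean on these libraries where they do the work, as an engineer would, in place of code of your own. Each camera call takes 0.05 s, during which the arm holds its last target. There are 200 camera calls.

## Working session

There is one attempt and no reset: what is moved stays moved. The work goes in short steps, Python scripts to look and compute and a tool call to move; the robot and the scene stay as the last step left them, time stands still between calls to the robot, and variables do not carry over. Pictures are saved under pics/ and viewed, at most 10 in all, crops included, and the job is handed in when it is done.

Besides the shell and the picture viewer there is one more tool, called by a JSON object that holds its "api" and its "payload". jog_arm: Moves the arm, as the interface text tells. Its arguments: {"type":"object","properties":{"deltas":{"type":"array","items":{"type":"array"}},"grip_force":{"type":"number"}},"required":["deltas"]}

```bash
mkdir -p pics
cat > h.py <<'E'
import numpy as np, cv2
from plant import arm
from scipy.spatial.transform import Rotation as R
def snap(n,f):
    i=arm.get_image(n); cv2.imwrite('pics/'+f,i); return i
def cam(n):
    c=arm.camera_info(n); return np.array(c["camera_matrix"],float),R.from_rotvec(np.ravel(c["rvec"])).as_matrix(),np.ravel(c["tvec"])
def ray(c,uv):
    K,Rm,t=c; d=Rm.T@np.linalg.inv(K)@np.array([*uv,1.]); return -Rm.T@t,d/np.linalg.norm(d)
def onz(c,uv,z):
    o,d=ray(c,uv); return o+d*(z-o[2])/d[2]
def tri(*obs):
    A=np.zeros((3,3));b=np.zeros(3);rs=[ray(c,u) for c,u in obs]
    for o,d in rs:
        P=np.eye(3)-np.outer(d,d);A+=P;b+=P@o
    x=np.linalg.solve(A,b); return x,[np.linalg.norm((np.eye(3)-np.outer(d,d))@(x-o)) for o,d in rs]
def proj(c,p):
    K,Rm,t=c; q=K@(Rm@np.asarray(p)+t); return q[:2]/q[2]
E
python3 - <<'E'
from h import *
snap('scene','s0.png');snap('top','t0.png')
for n in('scene','top','wrist'):
    c=cam(n);print(n,c[0].round(1).tolist(),(-c[1].T@c[2]).round(3),c[1].round(2).tolist())
o=arm.get_obs();print(o)
E
```

```text
scene [[524.5, 0.0, 319.9], [0.0, 524.5, 237.5], [0.0, 0.0, 1.0]] [-0.049  1.077  0.871] [[-0.88, -0.47, 0.0], [-0.26, 0.47, -0.85], [0.4, -0.75, -0.53]]
top [[526.1, 0.0, 317.3], [0.0, 526.1, 234.6], [0.0, 0.0, 1.0]] [0.233 0.036 1.643] [[0.01, -1.0, 0.0], [-0.98, -0.01, -0.18], [0.18, 0.0, -0.98]]
wrist [[390.4, 0.0, 321.3], [0.0, 390.4, 241.9], [0.0, 0.0, 1.0]] [ 0.23  -0.478  0.373] [[0.31, -0.95, -0.0], [-0.91, -0.3, 0.28], [-0.26, -0.08, -0.96]]
{'time': 0.1, 'joint_pos': array([-1.38573818e+00,  4.86546108e-02,  9.77759937e-02,  1.62202704e+00,
       -2.82096347e-05,  1.44296352e+00]), 'joint_velocities': array([ 1.79640354e-07, -1.97444656e-03,  4.79123598e-03,  4.87634062e-04,
        2.23851016e-03,  1.95875090e-03]), 'effort': array([ 2.48311480e-03, -3.39852548e+01,  3.20935142e+01,  1.58249756e-02,
       -5.57236910e-05,  1.14116322e-06]), 'tcp_pos': array([ 0.1614606 , -0.49897178,  0.23025649]), 'eef_rot': array([ 9.87786794e-01,  1.55808013e-01, -4.42716687e-05, -1.05382856e-03]), 'ft_force': array([-0.73959032, -0.21744593, -1.30615826]), 'moment': array([ 0.01536425, -0.0329255 , -0.01217709]), 'gripper_force': 0.0, 'grip_width': 1.0031863050002614}
```

View pics/s0.png

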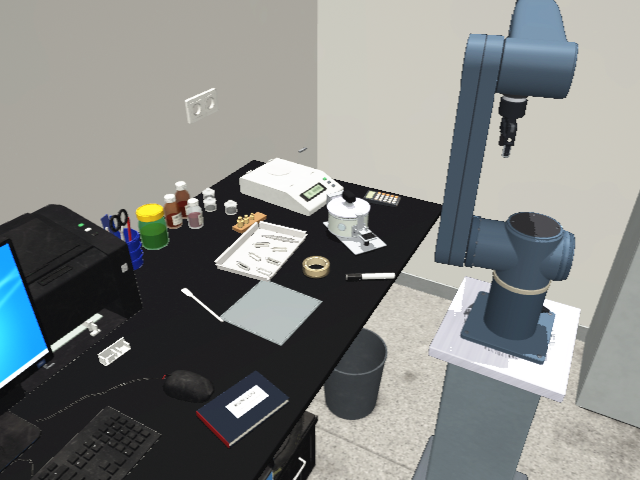

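View pics/t0.png

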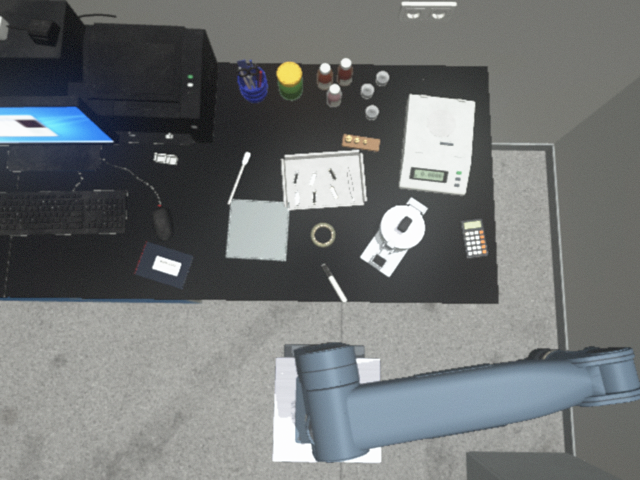

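Top view: canister at about (402,228), pedal tread at (378,261), catch at (417,206), mat centre at (257,230), tape (322,235) and marker (333,283). Scene: knob at (349,197), tread at (367,238).

Run:
```python
from h import *
s=cv2.imread('pics/s0.png');t=cv2.imread('pics/t0.png')
a=cv2.resize(t[190:290,355:435],None,fx=5,fy=5,interpolation=3);b=cv2.resize(s[175:275,315:395],None,fx=5,fy=5,interpolation=3)
cv2.imwrite('pics/c0.png',np.hstack([a,b]))
ct=cam('top');cs=cam('scene')
for n,uv,z in [('pad',(378,261),.045),('catch',(417,206),.09),('knobtop',(405,224),.132),('mat',(257,230),.004),('tape',(322,235),.024),('mk',(334,283),.018),('matc',(230,199),.004),('matc',(289,201),.004),('matc',(287,261),.004),('matc',(226,258),.004)]:print(n,onz(ct,uv,z).round(3))
```

```text
pad [ 0.442 -0.148  0.045]
catch [ 0.606 -0.262  0.09 ]
knobtop [ 0.541 -0.218  0.132]
mat [0.541 0.23  0.004]
tape [0.525 0.024 0.024]
mk [ 0.376 -0.015  0.018]
matc [0.641 0.32  0.004]
matc [0.637 0.131 0.004]
matc [0.444 0.133 0.004]
matc [0.451 0.324 0.004]
```

View pics/c0.png

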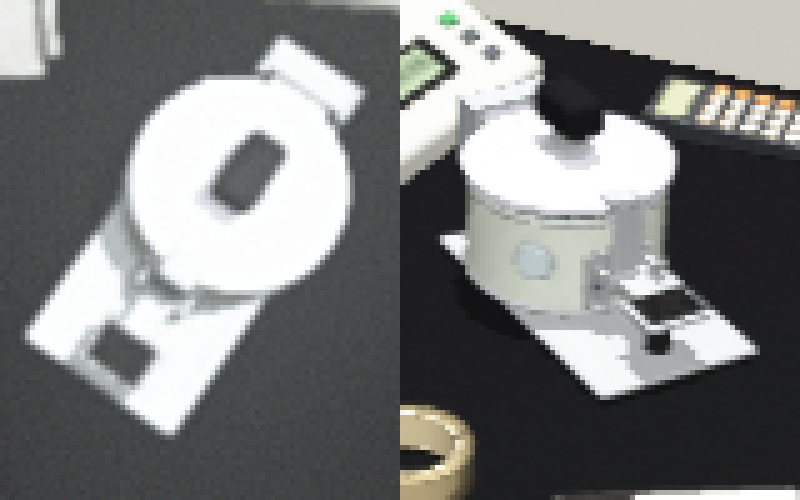

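Crop: tread centre ≈ top (379.6,260.4) / scene (368,236.4); knob top ≈ top (405,224) / scene (349.2,196.6). Heading is about -0.6 rad.

```bash
cat >> h.py <<'E'
def delta(p,yaw=None):
    o=arm.get_obs(); r=R.from_quat(o['eef_rot']); M=r.as_matrix()
    d=M.T@(np.array(p)-o['tcp_pos']); y=np.arctan2(M[1,0],M[0,0])
    t=None if yaw is None else (-(yaw-y)+np.pi)%(2*np.pi)-np.pi
    print('delta',d.round(4),'turn',None if t is None else round(t,3),'yaw',round(y,3),'tcp',o['tcp_pos'].round(4),'F',np.round(o['ft_force'],1),'t',o['time'])
E
python3 - <<'E'
from h import *
ct=cam('top');cs=cam('scene')
p,e=tri((ct,(379.6,260.4)),(cs,(368,236.4)));print(p.round(4),np.round(e,4))
k,e=tri((ct,(405,224)),(cs,(349.2,196.6)));print(k.round(4),np.round(e,4))
print(np.arctan2(*(p-k)[1::-1]))
delta([.44,-.15,.21],2.53)
E
```

```text
[ 0.4446 -0.1532  0.0425] [0.0001 0.0001]
[ 0.5425 -0.2202  0.1201] [0.0011 0.0011]
2.5416398665403763
delta [ 0.3724 -0.2462  0.0209] turn -2.217 yaw 0.313 tcp [ 0.1615 -0.499   0.2303] F [-0.7 -0.2 -1.3] t 0.1
```

{"api": "jog_arm", "payload": {"deltas": [[[0.374,-0.248,0],-2.2,0],[[0.374,-0.248,0],-2.2,0],[[0.374,-0.248,0],-2.2,0],[[0.374,-0.248,0],-2.2,0],[[0.374,-0.248,0],-2.2,0],[[0.374,-0.248,0],-2.2,0],[[0.374,-0.248,0],-2.2,0],[[0.374,-0.248,0],-2.2,0],[[0.374,-0.248,0],-2.2,0],[[0.374,-0.248,0],-2.2,0]]}}

```text
time: 1.35
tcp_pos: [0.441, -0.1478, 0.2306]
eef_rot: [0.456, 0.89, -0.0, -0.001]
ft_force: [-0.2, -0.7, 0.0]
grip_width: 0.001
gripper_force: 0.0
```

{"api": "jog_arm", "payload": {"deltas": [[[0,0,0],-0.17,0],[[0,0,0],-0.345,0],[[0,0,0],-0.345,0],[[0,0,0],-0.345,0]]}}

```text
time: 1.85
tcp_pos: [0.4409, -0.1484, 0.231]
eef_rot: [0.301, 0.954, 0.0, -0.0]
ft_force: [0.3, -0.1, 0.6]
grip_width: -0.0
gripper_force: 0.0
```

Run:
```python
from h import *
import pickle
c=cam('wrist');i=snap('wrist','w0.png');pickle.dump(c,open('w0.pkl','wb'))
cv2.imwrite('pics/w0v.png',cv2.resize(i,(800,600)))
delta([.4446,-.1532,.1],2.54)
```

```text
delta [-0.0058 -0.0018  0.1311] turn -0.009 yaw 2.531 tcp [ 0.4409 -0.1484  0.2311] F [ 0.4 -0.6  0.3] t 1.9
```

View pics/w0v.png

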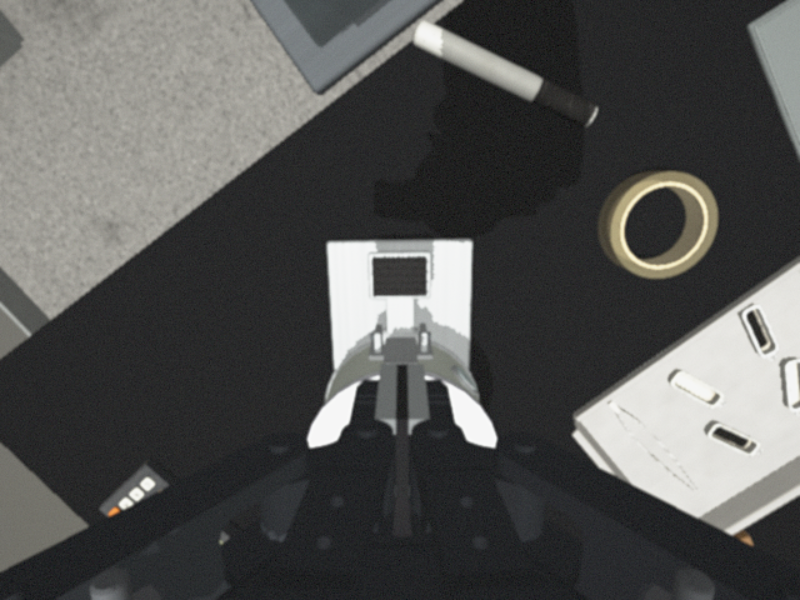

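Wrist view (x1.25): tread centre (400.5,276), foot plate front corners (327,241) and (473,239); tape and marker are clear of the canister.

Run:
```python
from h import *
import pickle
c=pickle.load(open('w0.pkl','rb'));ct=cam('top');cs=cam('scene')
w=(320.4,220.8)
p,e=tri((ct,(379.6,260.4)),(cs,(368,236.4)),(c,w));print(p.round(4),np.round(e,4),onz(c,w,.045).round(4))
a=onz(c,(261.4,192.6),.009);b=onz(c,(378.2,191),.009);print(a,b,np.linalg.norm(a-b),np.arctan2(*(b-a)[1::-1])+np.pi/2)
f=(a+b)/2
for y in(2.52,2.53,2.54):
  print(y,'axis from plate',(f-.138*np.array([np.cos(y),np.sin(y),0])).round(4),'from pad',(onz(c,w,.045)-.119*np.array([np.cos(y),np.sin(y),0])).round(4))
delta([*onz(c,w,.045)[:2],.06],2.53)
```

```text
[ 0.4453 -0.153   0.0426] [0.0008 0.0007 0.0014] [ 0.4462 -0.1524  0.045 ]
[ 0.39906665 -0.1870851   0.009     ] [ 0.46063235 -0.0964393   0.009     ] 0.10957644242587115 2.5449702647454178
2.52 axis from plate [ 0.542  -0.2221  0.009 ] from pad [ 0.543  -0.2217  0.045 ]
2.53 axis from plate [ 0.5428 -0.221   0.009 ] from pad [ 0.5437 -0.2207  0.045 ]
2.54 axis from plate [ 0.5436 -0.2199  0.009 ] from pad [ 0.5443 -0.2197  0.045 ]
delta [-0.0067 -0.0002  0.1711] turn 0.001 yaw 2.531 tcp [ 0.4409 -0.1484  0.2311] F [ 0.4 -0.6  0.3] t 1.9
```

{"api": "jog_arm", "payload": {"deltas": [[[-0.0065,0,0.06],-0.01,0],[[-0.0065,0,0.12],-0.01,0],[[-0.0065,0,0.165],-0.01,0],[[-0.0065,0,0.174],-0.01,0],[[-0.0065,0,0.178],-0.01,0],[[-0.0065,0,0.178],-0.01,0]]}}

```text
time: 2.65
tcp_pos: [0.4481, -0.153, 0.0556]
eef_rot: [0.295, 0.955, -0.0, 0.002]
ft_force: [0.4, -0.2, 0.8]
grip_width: 0.004
gripper_force: 0.0
```

{"api": "jog_arm", "payload": {"deltas": [[[0,0,0.003],0,0],[[0,0,0.006],0,0],[[0,0,0.009],0,0],[[0,0,0.011],0,0],[[0,0,0.011],0,0]]}}

```text
time: 3.28
tcp_pos: [0.4465, -0.1522, 0.0429]
eef_rot: [0.295, 0.956, 0.0, 0.0]
ft_force: [-1.1, 0.8, 4.2]
grip_width: 0.001
gripper_force: 2.2
```

{"api": "jog_arm", "payload": {"deltas": [[[0,0,0.002],0,0],[[0,0,0.004],0,0],[[0,0,0.006],0,0],[[0,0,0.007],0,0],[[0,0,0.008],0,0],[[0,0,0.008],0,0]]}}

```text
time: 4.03
tcp_pos: [0.4464, -0.152, 0.0355]
eef_rot: [0.295, 0.956, 0.0, 0.0]
ft_force: [-3.2, 1.6, 8.8]
grip_width: 0.003
gripper_force: 4.4
```

{"api": "jog_arm", "payload": {"deltas": [[[0,0,0.001],0,0],[[0,0,0.002],0,0],[[0,0,0.002],0,0]]}}

```text
time: 4.4
tcp_pos: [0.4465, -0.1521, 0.0352]
eef_rot: [0.295, 0.956, -0.0, 0.0]
ft_force: [-6.3, 3.9, 15.7]
grip_width: 0.001
gripper_force: 8.7
```

At the stop (force rises steeply without motion). Releasing.

{"api": "jog_arm", "payload": {"deltas": [[[0,0,-0.004],0,0],[[0,0,-0.008],0,0],[[0,0,-0.012],0,0],[[0,0,-0.016],0,0],[[0,0,-0.03],0,0],[[0,0,-0.08],0,0],[[0,0,-0.13],0,0.7],[[0.03,0,-0.19],0,0.7],[[0.03,0,-0.19],0,0.7],[[0.03,0,-0.19],0,0.7]]}}

```text
time: 5.65
tcp_pos: [0.422, -0.1355, 0.2229]
eef_rot: [0.295, 0.956, -0.0, 0.001]
ft_force: [0.2, 0.7, -0.2]
grip_width: 0.703
gripper_force: 0.0
```

Run:
```python
from h import *
import pickle
c=cam('wrist');i=snap('wrist','w1.png');pickle.dump(c,open('w1.pkl','wb'))
s=snap('scene','s1.png')
b=cv2.resize(s[165:265,305:405],(400,400),interpolation=3)
cv2.imwrite('pics/w1v.png',np.hstack([cv2.resize(i[:, 160:480],(400,600))[100:500],b]))
delta([.544,-.22,.2],2.54)
```

```text
delta [-0.1494 -0.0008  0.0202] turn 0.003 yaw 2.543 tcp [ 0.4211 -0.1351  0.2206] F [ 0.7 -0.2 -0.4] t 5.75
```

View pics/w1v.png

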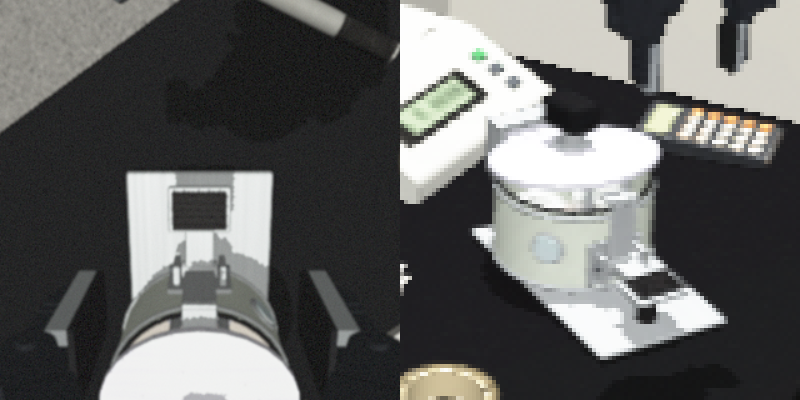

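Lid has sprung up at the front (scene crop knob at (572,113)), canister unmoved. Two wrist views of the knob next.

{"api": "jog_arm", "payload": {"deltas": [[[-0.04,0,-0.01],0,1],[[-0.08,0,-0.01],0,1],[[-0.095,0,-0.01],0,1],[[-0.095,0,-0.01],0,1],[[-0.095,0,-0.01],0,1]]}}

```text
time: 6.38
tcp_pos: [0.4992, -0.1883, 0.2309]
eef_rot: [0.295, 0.956, 0.0, -0.002]
ft_force: [-0.1, 0.4, -0.1]
grip_width: 1.001
gripper_force: 0.0
```

Run:
```python
from h import *
import pickle
c=cam('wrist');i=snap('wrist','w2.png');pickle.dump(c,open('w2.pkl','wb'))
delta([.544,-.22,.2],2.54)
```

```text
delta [-0.0549 -0.001   0.0314] turn 0.003 yaw 2.543 tcp [ 0.4992 -0.1882  0.2315] F [-0.4 -0.5  0.5] t 6.425
```

{"api": "jog_arm", "payload": {"deltas": [[[-0.03,0,0],0,1],[[-0.06,0,0],0,1],[[-0.06,0,0],0,1],[[-0.06,0,0],0,1]]}}

```text
time: 6.92
tcp_pos: [0.5489, -0.222, 0.2324]
eef_rot: [0.295, 0.956, 0.0, -0.0]
ft_force: [-1.0, 0.5, -0.0]
grip_width: 1.001
gripper_force: 0.0
```

Run:
```python
from h import *
import pickle
c=cam('wrist');i=snap('wrist','w3.png');pickle.dump(c,open('w3.pkl','wb'))
delta([.5495,-.2238,.2],2.54)
a=cv2.imread('pics/w2.png')[80:480,120:520];b=i[80:480,120:520]
# brighten dark for visibility
cv2.imwrite('pics/w23.png',(255*(np.hstack([a,b])/255.)**.6).astype('uint8'))
```

```text
delta [-0.0015 -0.0012  0.0327] turn 0.003 yaw 2.543 tcp [ 0.5489 -0.222   0.2327] F [0.3 0.3 0.4] t 6.975
```

View pics/w23.png

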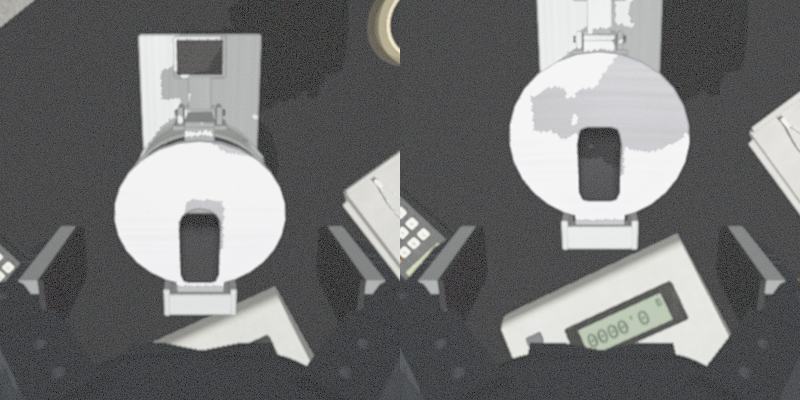

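Left (w2): knob x 180–219, y 212–283 (crop offset 120,80); right (w3): x 577–621, y 127–201. Lid outline, catch and tread are clear.

Run:
```python
from h import *
import pickle
c2=pickle.load(open('w2.pkl','rb'));c3=pickle.load(open('w3.pkl','rb'))
y=2.543-np.pi;ex=np.array([np.cos(y),np.sin(y),0]);ey=np.array([-ex[1],ex[0],0]);o=np.array([.544,-.22,0])
def L(p):q=p-o;return np.array([q@ex,q@ey,q[2]]).round(4)
for n,a,b in[('knob back top',(199.5,283),(199,201)),('knob front',(199.5,212),(199,127)),('lid front',(200,140),(199.5,52)),('pedal front edge of catch',(200,290),(200,223)),('catch back',(200,315),(200,249))]:
    a=np.add(a,(120,80));b=np.add(b,(120,80));p,e=tri((c2,a),(c3,b));print(n,L(p),p.round(4),np.round(e,4))
# predicted model: lid leaning back .17, plane height h at centre
for h in (.088,.090,.092):
  cx=0.
  r=lambda x,z:o+ex*(cx+x*np.cos(.17)+z*np.sin(.17))+np.array([0,0,h-x*np.sin(.17)+z*np.cos(.17)])
  print(h,[ (proj(c,r(*q))-[120,80]).round(1).tolist() for c in(c2,c3) for q in((.024,.052),(-.024,.027),(-.024,.052),(-.066,0.006))],L(r(0,.0395)))
```

```text
knob back top [0.0314 0.0002 0.1365] [ 0.57   -0.2375  0.1365] [0. 0.]
knob front [-0.0145  0.0002  0.1194] [ 0.5321 -0.2117  0.1194] [0.0001 0.0001]
lid front [-0.0624  0.0004  0.1017] [ 0.4927 -0.1845  0.1017] [0.0001 0.0001]
pedal front edge of catch [0.0695 0.0006 0.0886] [ 0.6017 -0.2587  0.0886] [0.0001 0.0001]
catch back [0.0891 0.0006 0.0952] [ 0.6179 -0.2697  0.0952] [0.0001 0.0001]
0.088 [[199.1, 283.3], [199.2, 205.6], [199.0, 226.3], [199.2, 138.8], [198.7, 201.8], [198.8, 120.0], [198.6, 134.1], [198.9, 49.5]] [0.0067 0.     0.1269]
0.09 [[199.1, 284.9], [199.2, 206.7], [199.0, 227.7], [199.2, 139.4], [198.7, 202.9], [198.8, 120.6], [198.6, 134.8], [198.9, 49.5]] [0.0067 0.     0.1289]
0.092 [[199.1, 286.6], [199.2, 207.8], [198.9, 229.1], [199.2, 140.1], [198.7, 204.1], [198.8, 121.1], [198.5, 135.5], [198.9, 49.5]] [0.0067 0.     0.1309]
```

Run:
```python
from h import *
y=2.543-np.pi;ex=np.array([np.cos(y),np.sin(y),0]);ey=np.array([-ex[1],ex[0],0]);o=np.array([.544,-.22,0])
t=o+ex*.0075+ey*.0003;t[2]=.107;print(t);delta(t,2.543)
```

```text
[ 0.55036501 -0.22397826  0.107     ]
delta [-0.0023 -0.0008  0.1257] turn 0.0 yaw 2.543 tcp [ 0.5489 -0.222   0.2327] F [0.3 0.3 0.4] t 6.975
```

{"api": "jog_arm", "payload": {"deltas": [[[-0.0023,-0.001,0.04],0,1],[[-0.0023,-0.001,0.08],0,1],[[-0.0023,-0.001,0.11],0,1],[[-0.0023,-0.001,0.12],0,1],[[-0.0023,-0.001,0.125],0,0.8],[[-0.0023,-0.001,0.125],0,0.6],[[-0.0023,-0.001,0.125],0,0.5],[[-0.0023,-0.001,0.125],0,0.45]], "grip_force": 30}}

```text
time: 7.98
tcp_pos: [0.5517, -0.2251, 0.1085]
eef_rot: [0.295, 0.956, -0.0, 0.001]
ft_force: [0.7, -0.3, 0.2]
grip_width: 0.453
gripper_force: 0.0
```

{"api": "jog_arm", "payload": {"deltas": [[[0,0,0],0,0.38],[[0,0,0],0,0.34],[[0,0,0],0,0.3],[[0,0,0],0,0.2],[[0,0,0],0,0.2],[[0,0,0],0,0.2]]}}

```text
time: 8.72
tcp_pos: [0.5511, -0.2249, 0.1075]
eef_rot: [0.295, 0.956, -0.0, 0.0]
ft_force: [0.6, 0.3, 2.5]
grip_width: 0.323
gripper_force: 31.8
```

{"api": "jog_arm", "payload": {"deltas": [[[0.002,0,-0.0003],0,0.2],[[0.004,0,-0.0007],0,0.2],[[0.006,0,-0.001],0,0.2],[[0.008,0,-0.0014],0,0.2],[[0.01,0,-0.0017],0,0.2],[[0.01,0,-0.0017],0,0.2]]}}

```text
time: 9.48
tcp_pos: [0.5425, -0.2189, 0.1092]
eef_rot: [0.295, 0.956, 0.0, -0.0]
ft_force: [0.9, -0.3, 1.6]
grip_width: 0.324
gripper_force: 31.8
```

{"api": "jog_arm", "payload": {"deltas": [[[0.002,0,-0.0003],0,0.2],[[0.004,0,-0.0007],0,0.2],[[0.006,0,-0.001],0,0.2],[[0.008,0,-0.0014],0,0.2],[[0.01,0,-0.0018],0,0.2],[[0.012,0,-0.0021],0,0.2],[[0.012,0,-0.0021],0,0.2]]}}

```text
time: 10.35
tcp_pos: [0.5324, -0.2121, 0.111]
eef_rot: [0.295, 0.956, 0.0, -0.0]
ft_force: [1.4, -1.6, 2.2]
grip_width: 0.323
gripper_force: 31.8
```

Run:
```python
from h import *
i=snap('wrist','w4.png');s=snap('scene','s4.png')
cv2.imwrite('pics/w4v.png',np.hstack([i[80:480,120:520],cv2.resize(s[165:265,305:405],(400,400),interpolation=3)]))
delta([.544,-.22,.2],2.54)
```

```text
delta [-0.0139 -0.     -0.0891] turn 0.003 yaw 2.543 tcp [ 0.5324 -0.2121  0.111 ] F [ 0.3 -0.6  1.9] t 10.45
```

View pics/w4v.png

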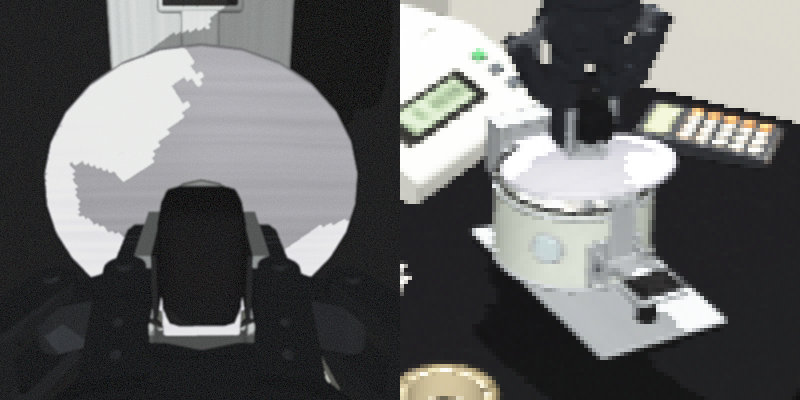

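Lid has slid forward ~22 mm with the canister in place; tongue (at ~58 mm) is clear of the roof edge (69 mm). Lift slowly.

{"api": "jog_arm", "payload": {"deltas": [[[0,0,-0.002],0,0.2],[[0,0,-0.005],0,0.2],[[0,0,-0.008],0,0.2],[[0,0,-0.012],0,0.2],[[0,0,-0.016],0,0.2],[[0,0,-0.02],0,0.2],[[0,0,-0.02],0,0.2]]}}

```text
time: 11.32
tcp_pos: [0.5332, -0.2126, 0.1318]
eef_rot: [0.295, 0.956, -0.0, 0.001]
ft_force: [0.3, 0.4, -2.7]
grip_width: 0.328
gripper_force: 31.3
```

Only the lid's weight hangs on the tool. Lift and carry to the mat.

{"api": "jog_arm", "payload": {"deltas": [[[0,0,-0.02],0,0.2],[[0,0,-0.05],0,0.2],[[0,0,-0.08],0,0.2],[[0.012,0.018,-0.1],0,0.2],[[0.03,0.046,-0.1],0,0.2],[[0.052,0.08,-0.1],0,0.2],[[0.077,0.118,-0.1],0,0.2],[[0.102,0.156,-0.1],0,0.2],[[0.127,0.194,-0.1],0,0.2],[[0.152,0.232,-0.1],0,0.2]]}}

```text
time: 12.58
tcp_pos: [0.5379, 0.0664, 0.2311]
eef_rot: [0.295, 0.955, 0.0, 0.0]
ft_force: [0.6, 0.1, -1.7]
grip_width: 0.324
gripper_force: 31.3
```

{"api": "jog_arm", "payload": {"deltas": [[[0.025,0.038,0],0,0.2],[[0.048,0.073,0],0,0.2],[[0.065,0.1,0],0,0.2],[[0.078,0.12,0],0,0.2],[[0.085,0.13,0],0,0.2],[[0.088,0.136,0],0,0.2],[[0.088,0.136,0],0,0.2],[[0.088,0.136,0],0,0.2]]}}

```text
time: 13.58
tcp_pos: [0.5422, 0.226, 0.2312]
eef_rot: [0.295, 0.955, -0.0, 0.0]
ft_force: [-0.4, -0.8, -2.7]
grip_width: 0.322
gripper_force: 31.3
```

Run:
```python
from h import *
import pickle
c=cam('wrist');i=snap('wrist','w5.png');pickle.dump(c,open('w5.pkl','wb'))
s=snap('scene','s5.png')
t=cv2.imread('pics/t0.png')
v=np.zeros((600,800,3),'uint8')
v[:480,:400]=i[:,120:520]
v[:400,400:]=cv2.resize(s[240:340,215:315],(400,400),interpolation=3) 
v[:400,400:]=cv2.resize(s[180:340,195:355],(400,400),interpolation=3)
cv2.imwrite('pics/v5.png',v)
# mat corners in top picture by thresholded min-area rect
g=cv2.cvtColor(t,6)[185:275,215:300];_,m=cv2.threshold(g,110,255,0)
n,l,st,ce=cv2.connectedComponentsWithStats(m)
k=l[45,42];r=cv2.minAreaRect(np.argwhere(l==k)[:,::-1].astype(np.float32));print(st[k],r,ce[k])
ct=cam('top');print(onz(ct,ce[k]+[215,185],.004), [onz(ct,q+[215,185],.004).round(3).tolist() for q in cv2.boxPoints(r)])
delta([.544,.227,.2])
```

```text
[  11    0   74   76 4011] ((47.62892150878906, 36.956485748291016), (72.12003326416016, 75.58421325683594), 1.3322198390960693) [45.49513837 40.78658689]
[0.55510418 0.21955344 0.004     ] [[0.448, 0.325, 0.004], [0.693, 0.331, 0.004], [0.691, 0.098, 0.004], [0.446, 0.099, 0.004]]
delta [-0.001   0.0018  0.0312] turn None yaw 2.542 tcp [0.5422 0.2261 0.2312] F [ 0.5  0.5 -2.4] t 13.675
```

View pics/v5.png

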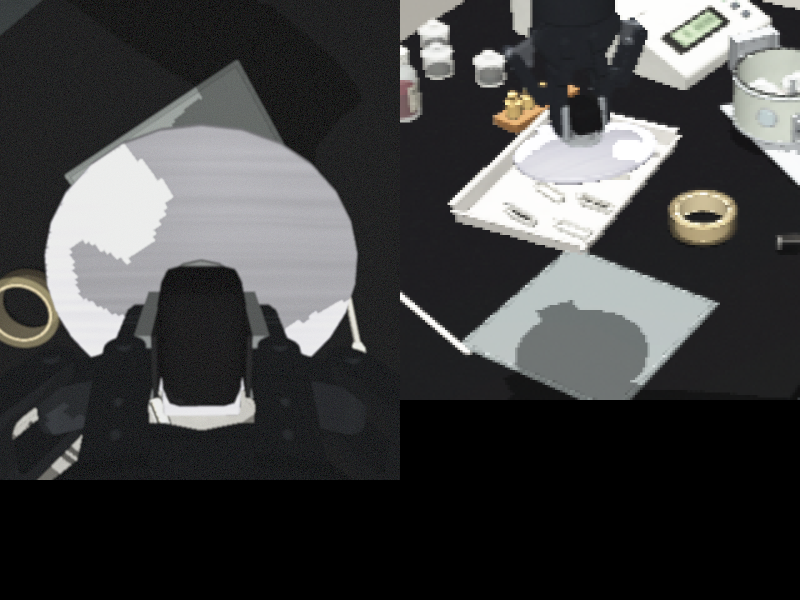

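Left: lid held, mat corners at crop (238,60) and (66,177), lid front edge at (202,126). Right: lid above, mat clear and open canister undisturbed.

Run:
```python
from h import *
import pickle
c=pickle.load(open('w5.pkl','rb'));ct=cam('top');cs=cam('scene')
for uv in((358,60),(186,177)):print('wrist corner',onz(c,uv,.004).round(4))
S=[onz(cs,q,.004) for q in((265,280),(322.2,301.2),(281,342),(220.2,319.2))];print('scene',np.round(S,3).tolist(),np.mean(S,0))
o=arm.get_obs();M=R.from_quat(o['eef_rot']).as_matrix();T=o['tcp_pos'];ex=-M[:,0];z=np.array([0,0,1.])
k=T+z*.020
for a in(0,.04,.08,.12,.17):
  X=ex*np.cos(a)-z*np.sin(a);Z=ex*np.sin(a)+z*np.cos(a)
  ps=[k-.0395*Z-.066*X+.006*Z, k-.0125*Z-.024*X, k+.0125*Z+.024*X]
  print(a,[(proj(c,p)-[120,0]).round(1).tolist() for p in ps],(k-.0395*Z-T).round(4),'tongue z',(k-.0395*Z+.081*X-T)[2].round(4))
```

```text
wrist corner [0.4556 0.3243 0.004 ]
wrist corner [0.4493 0.1358 0.004 ]
scene [[0.625, 0.131, 0.004], [0.444, 0.136, 0.004], [0.459, 0.316, 0.004], [0.634, 0.319, 0.004]] [0.54040272 0.22538311 0.004     ]
0 [[200.2, 138.8], [200.0, 259.1], [199.7, 417.5]] [ 0.      0.     -0.0195] tongue z -0.0195
0.04 [[200.2, 135.5], [200.0, 258.7], [199.8, 416.6]] [-0.0013  0.0009 -0.0195] tongue z -0.0227
0.08 [[200.2, 132.3], [200.0, 258.5], [199.8, 415.6]] [-0.0026  0.0018 -0.0194] tongue z -0.0258
0.12 [[200.1, 129.3], [200.0, 258.3], [199.8, 414.6]] [-0.0039  0.0027 -0.0192] tongue z -0.0289
0.17 [[200.1, 125.9], [200.0, 258.3], [199.8, 413.0]] [-0.0055  0.0038 -0.0189] tongue z -0.0326
```

{"api": "jog_arm", "payload": {"deltas": [[[-0.01,0.002,0.02],0,0.2],[[-0.01,0.002,0.05],0,0.2],[[-0.01,0.002,0.085],0,0.2],[[-0.01,0.002,0.12],0,0.2],[[-0.01,0.002,0.15],0,0.2],[[-0.01,0.002,0.17],0,0.2],[[-0.01,0.002,0.18],0,0.2],[[-0.01,0.002,0.185],0,0.2],[[-0.01,0.002,0.185],0,0.2]], "grip_force": 24}}

```text
time: 14.8
tcp_pos: [0.5517, 0.2228, 0.0463]
eef_rot: [0.295, 0.955, 0.0, 0.0]
ft_force: [-0.4, -0.5, -2.2]
grip_width: 0.322
gripper_force: 31.3
```

{"api": "jog_arm", "payload": {"deltas": [[[0,0,0.0015],0,0.2],[[0,0,0.003],0,0.2],[[0,0,0.0045],0,0.2],[[0,0,0.006],0,0.2],[[0,0,0.0075],0,0.2],[[0,0,0.0085],0,0.2],[[0,0,0.0085],0,0.2]]}}

```text
time: 15.68
tcp_pos: [0.5513, 0.2229, 0.0374]
eef_rot: [0.295, 0.956, -0.0, -0.0]
ft_force: [0.4, -0.0, -2.0]
grip_width: 0.328
gripper_force: 31.3
```

{"api": "jog_arm", "payload": {"deltas": [[[0,0,0.001],0,0.2],[[0.0006,0,0.002],0,0.2],[[0.0012,0,0.003],0,0.2],[[0.0018,0,0.004],0,0.2],[[0.0018,0,0.004],0,0.2]]}}

```text
time: 16.3
tcp_pos: [0.5505, 0.2238, 0.0345]
eef_rot: [0.295, 0.955, 0.0, 0.001]
ft_force: [-0.5, -1.2, 3.1]
grip_width: 0.326
gripper_force: 31.9
```

Tongue touches; pivot the lid down along the arc.

{"api": "jog_arm", "payload": {"deltas": [[[0.0006,0,0.001],0,0.2],[[0.0012,0,0.002],0,0.2],[[0.0018,0,0.003],0,0.2],[[0.0024,0,0.004],0,0.2],[[0.0024,0,0.004],0,0.2]]}}

```text
time: 16.92
tcp_pos: [0.5477, 0.2255, 0.0295]
eef_rot: [0.295, 0.956, 0.0, -0.0]
ft_force: [-1.7, 1.0, 2.9]
grip_width: 0.322
gripper_force: 32.0
```

{"api": "jog_arm", "payload": {"deltas": [[[0.0006,0,0.001],0,0.2],[[0.0012,0,0.002],0,0.2],[[0.0018,0,0.003],0,0.2],[[0.0024,0,0.004],0,0.2],[[0.003,0,0.005],0,0.2],[[0.003,0,0.005],0,0.2]]}}

```text
time: 17.68
tcp_pos: [0.5453, 0.2271, 0.0244]
eef_rot: [0.295, 0.956, 0.0, -0.0]
ft_force: [-0.6, 0.3, 2.6]
grip_width: 0.321
gripper_force: 32.0
```

{"api": "jog_arm", "payload": {"deltas": [[[0,0,0.001],0,0.2],[[0,0,0.002],0,0.2],[[0,0,0.002],0,0.2]]}}

```text
time: 18.05
tcp_pos: [0.5448, 0.2275, 0.023]
eef_rot: [0.295, 0.956, 0.0, -0.001]
ft_force: [-3.7, 1.1, 5.9]
grip_width: 0.319
gripper_force: 32.5
```

{"api": "jog_arm", "payload": {"deltas": [[[0,0,0.001],0,0.2],[[0,0,0.0015],0,0.2],[[0,0,0.0015],0,0.2]]}}

```text
time: 18.42
tcp_pos: [0.5446, 0.2276, 0.0225]
eef_rot: [0.295, 0.956, 0.0, -0.001]
ft_force: [-6.1, 0.7, 10.3]
grip_width: 0.326
gripper_force: 33.0
```

Run:
```python
from h import *
c=cam('wrist');i=snap('wrist','w6.png');s=snap('scene','s6.png')
cv2.imwrite('pics/v6.png',np.hstack([i[80:480,120:520],cv2.resize(s[260:350,215:325],(489,400),interpolation=3)[:,:400]]))
delta([.545,.227,.02])
o=arm.get_obs();M=R.from_quat(o['eef_rot']).as_matrix();T=o['tcp_pos'];ex=-M[:,0];z=np.array([0,0,1.])
k=T+z*.020
for a in(0,.03,.06):
  X=ex*np.cos(a)-z*np.sin(a);Z=ex*np.sin(a)+z*np.cos(a);print(a,(proj(c,k-.0335*Z-.066*X)-[120,80]).round(1))
```

```text
delta [-0.0007 -0.0003  0.0026] turn None yaw 2.543 tcp [0.5446 0.2276 0.0226] F [-6.   1.4 11.1] t 18.525
0 [200.  59.]
0.03 [200.   56.4]
0.06 [200.  54.]
```

View pics/v6.png

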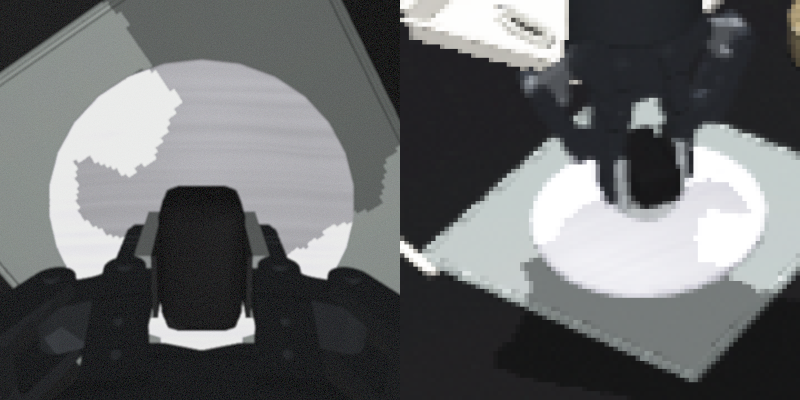

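Lid lies flat (front edge at row 60, as level predicts). Ease off, open, go up.

{"api": "jog_arm", "payload": {"deltas": [[[0.0005,0,-0.002],0,0.2],[[0.0005,0,-0.002],0,0.3],[[0.0005,0,-0.002],0,0.4],[[0.0005,0,-0.002],0,0.5],[[0.0005,0,-0.002],0,0.7],[[0.0005,0,-0.002],0,0.9],[[0.0005,0,-0.002],0,1],[[0.0005,0,-0.002],0,1]]}}

```text
time: 19.52
tcp_pos: [0.5451, 0.2272, 0.0231]
eef_rot: [0.295, 0.956, 0.0, 0.0]
ft_force: [1.2, -1.2, 1.3]
grip_width: 1.001
gripper_force: 0.0
```

{"api": "jog_arm", "payload": {"deltas": [[[0,0,-0.01],0,1],[[0,0,-0.03],0,1],[[0,0,-0.07],0,1],[[0,0,-0.12],0,1],[[0,0,-0.17],0,1],[[0,0,-0.2],0,1],[[0.04,0,-0.22],0,1],[[0.08,0,-0.22],0,1],[[0.08,0,-0.22],0,1],[[0.08,0,-0.22],0,1]]}}

```text
time: 20.78
tcp_pos: [0.4792, 0.2723, 0.2436]
eef_rot: [0.295, 0.956, 0.0, 0.001]
ft_force: [0.3, -0.2, -1.1]
grip_width: 1.002
gripper_force: 0.0
```

Run:
```python
from h import *
import pickle
c=cam('wrist');pickle.dump(c,open('w7.pkl','wb'));i=snap('wrist','w7.png');s=snap('scene','s7.png')
v=np.hstack([i[0:480,80:560],cv2.resize(s[160:350,200:325],(316,480),interpolation=3)])
v=np.hstack([i[0:480,100:540],cv2.resize(s[170:350,205:340],(360,480),interpolation=3)])
cv2.imwrite('pics/v7.png',v)
delta([.545,.227,.02])
```

```text
delta [-0.0793  0.      0.223 ] turn None yaw 2.542 tcp [0.4795 0.2718 0.243 ] F [-0.5  0.5  0. ] t 20.875
```

View pics/v7.png

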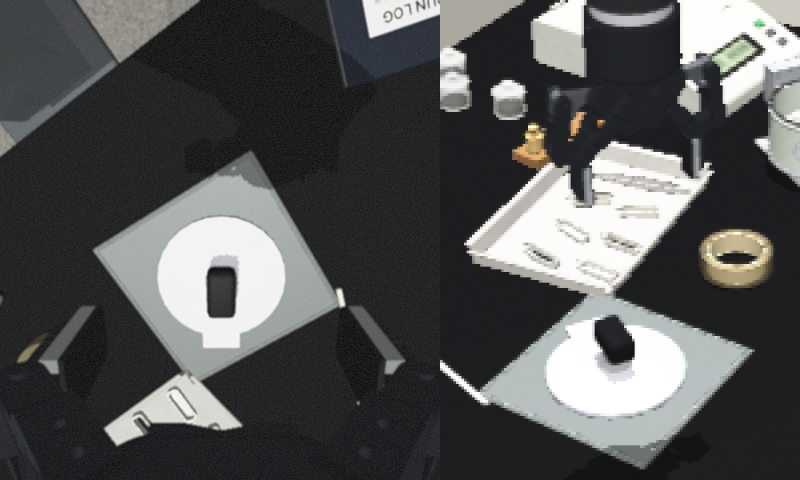

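View: mat corners (252,152),(94,249),(187,381),(342,302); lid disc columns 157–285, front edge row 215; knob up, tongue inside the mat.

Run:
```python
from h import *
import pickle
c=pickle.load(open('w7.pkl','rb'));f=lambda u,v,z:onz(c,(u+100,v),z)
m=[f(*q,.004) for q in((252,152),(94,249),(187,381),(342,302))];print(np.round(m,3).tolist(),'mat',np.mean(m,0).round(4), (m[0]+m[2])/2,(m[1]+m[3])/2)
fr=f(221,215,.010);l=f(157,275,.008);r=f(285,275,.008);t=f(221,347,.004)
y=2.542;d=np.array([np.cos(y),np.sin(y),0])
print('lid',(fr-.066*d),(t+.081*d),(l+r)/2)
```

```text
[[0.457, 0.324, 0.004], [0.447, 0.137, 0.004], [0.628, 0.124, 0.004], [0.642, 0.318, 0.004]] mat [0.5434 0.226  0.004 ] [0.54250499 0.22419126 0.004     ] [0.54438109 0.227832   0.004     ]
lid [0.54410101 0.22845437 0.01      ] [0.54721025 0.22665751 0.004     ] [0.54240901 0.22975827 0.008     ]
```

Lid is centred within about 2–3 mm of the mat's middle; nothing is touched by the robot. Handing in.

```bash
python3 -c "
from plant import arm;print(arm.close_job())"
```

```text
the job is handed in; nothing more can be done
None
```

The pedal was pressed to its stop and released, and the lid was drawn out of the catch. It now lies flat, knob up, within about 3 mm of the mat's centre; the canister looked unmoved in the pictures, nothing else was touched, and the job was handed in at about 21 s.

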